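# Park the small-parts case behind its drop catch

## Task

Put the small-parts case that stands on the bench away in the empty lane of the sloping rack: carry it by its handle, slide it into the lane's mouth and up the slope so that its own leading edge lifts the lane's drop catch, and push on until the catch has fallen right down behind the case and holds it there when you let go. Do not work the catch with the gripper, and leave the parked cases, the drill and the tape measure where they are.

Things in the scene. Friction and masses are not known exactly. Their poses are not given: they have to be found in the camera images.
- case_handle (a point): middle of the bar handle on top of the small-parts case to be put away (dark tray, pale clear lid, 120 x 88 x 45 mm). The bar is 80 mm long along x, 14 wide, 14 thick, on posts at x = +-34 mm; this point is its centre, 75 mm above the case's underside, 23 mm free under the bar. x along the case, z square to the lid. Starts flat on the bench left of the rack.
- case_centre (a point): centre of the same case, half-way up (22.5 mm above its underside); x along its 120 mm length, y across its 88 mm width, z square to the lid. 0.25 to 0.5 kg; alike end for end, so either end may lead.
- rack: white stand with three like sheet-metal lanes side by side, 108 mm apart, mouths towards the robot, floors rising 30 degrees away from it. Origin: on the bench under the middle lane's mouth; x away from the mouths, y along the row to the left. Fixed; its place and yaw vary, and so does which lane is empty. Two lanes hold parked cases.
- lane_c_mouth (a point): mouth of the EMPTY lane: point on its floor, on the centre line, at the front edge, 90 mm above the bench. x runs up the slope along the floor (30 degrees from level), y across to the left, z square to the floor. 92 mm wide inside; side walls splay out over the first 25 mm; a lip about 15 mm long turns down in front. Slick metal (friction about 0.2): a case let go on it slides down.
- lane_c_flange (a point): start of the empty lane's inturned flanges (lane x = 107 mm, z = 51 mm, on the centre line). From here to the back stop (x = 242 mm) they cover both edges 37 mm and more from the centre line, underside 51 and top 54 mm above the floor, the first 20 mm bent up to 61, so a case goes in only from the mouth, flat on the floor: centre then at z = 22.5, handle at z = 75 mm.
- catch_c (a joint): angle of the empty lane's gravity catch, rad: 0 hanging fully down on its stop, grows as it is lifted, limit 1.1; about 0.5 riding on a lid. Lifting it takes about 1 N of push. It starts to lift when the case's centre is near lane x = -15 mm and falls when the centre passes 161 mm; the back stop is met at 172 mm; held by the catch, the case rests at 145 mm.
- catch_c_nose (a point): centre of the catch's rolled end (10 mm thick), at lane x = 80, y = -34, z = 18 mm when down. The catch is a 12 mm wide steel strap, 60 g, sloping down into the lane beside the right wall from its pivot at lane x = 30, z = 62 mm (on a plate 72 mm high), with a short thumb tab above the pivot.
- parked_a_centre (a point): centre of one of the two like cases parked in the other lanes, half-way up; x up the slope, z square to its lid. Leave it there.
- parked_b_centre (a point): centre of the other parked case, likewise.
- drill: cordless drill standing on its battery, about 215 mm tall and 185 mm long, left of the rack; origin under it on the bench. Leave it.
- tape: tape measure, 74 x 38 x 68 mm, on the bench right of the rack; origin at the centre of its underside. Leave it.
Not all that is in view belongs to the job. Leave any purple or turquoise look-alike of the part that bears case_handle alone.

How it is judged:
By the outcome, as a careful person would: the job done as asked, in the order asked, and still so for the second after the job is handed in, with the robot touching nothing.
It also fails if it takes over 51 s, if anything falls off the work surface, if the arm or the gripper's body presses on something with over 40 N, if the wrist force passes 120 N, or if a joint passes its speed limit or range.

## Robot

A 6-joint arm with a two-finger parallel gripper is mounted at the origin on the work surface. World frame = base frame: x ahead of the robot, y to its left, z up, the work surface at z = 0. Lengths are in m, angles in rad, forces in N, time in s.
With the tool pointing down it reaches from about 0.25 to 0.8 m from the base axis. Payload 3.9 kg.
Tool frame: the origin (TCP) lies on the centre line of the jaws, within the pads' length; the fingertips stand 8 mm ahead of it and the grasp point (between the pads) lies 11 mm behind it (finger_overhang is the distance from the TCP to the fingertips, in m); z points along the fingers, y is the direction in which the jaws open and shut (so a half turn about z gives the same grasp; the last joint's range is limited). The gripper opens to 85 mm and grips with 20 to 120 N. Pads are 22 mm wide; open, the fingers measure 114 mm over their backs; the gripper's body (76 mm by 85 mm) begins 54 mm behind the grasp point. The pads swing forward as they close: fully open they stand 13 mm farther back than shut.
Start: joints at [-1.29, 0.26, -0.138, 1.173, 0, 1.571], TCP at [0.145, -0.504, 0.239] pointing down, gripper open.
Joint ranges: [-2.78, 2.78], [-0.83, 1.72], [-1.28, 1.37], [-1.9, 2.12], [-1.57, 1.48], [-3.14, 3.14]. Speed limits (rad/s): [2.57, 2.57, 3.14, 3.14, 3.14, 3.14].

## Interface

Orientations are given as a unit quaternion [x, y, z, w].
In Python, from bench import * gives the robot as it stands.
- The arm moves only by the tool arm_command, never from a script. Its argument "moves" is a list of rows, each a list of 3 entries, a list of its own where there are three numbers: the shift along the tool's x, y, z in cm, then the turn, a rotation vector about the tool's x, y, z in rad, then the opening, from 0 (shut) to 1 (fully open). A call has 1 to 8 rows; each row is the pose to reach, as a shift and turn from the pose commanded when the call began, along the tool's axes at that moment; what a row does not reach only later rows make up. A row lasts 1/8 s, in which the tool goes at most 62.5 mm and 10.7 degrees, less where a joint would pass 70% of its speed; a pose out of reach is approached as far as the arm can. A call with a gripper value outside its range is refused whole. The fingers move at their own pace and stop on an object; "grip_force" is the grip in N (left out, the last holds). Time passes only in rows, so rows that repeat a pose let the fingers close. It gives the time, the measured TCP pose, the force and the opening at its end, in the units of the state.
- sense(): the state, without advancing time (a new reading comes with each control period).
- capture(name): name is "scene" or "top" or "wrist"; returns the picture (384x512x3 uint8, red, green, blue); there is no depth.
- get_calibration(name): a dict with "mtx" (3x3 intrinsics, pixels), "rvec" (rotation vector, rad) and "tvec" (3), from world to camera coordinates, as OpenCV has them; the wrist camera has in their place "mount" (4x4, takes a point from camera to tool coordinates, whose origin is the TCP and whose axes are the flange's). Camera axes: x right, y down, z forward; pixel columns grow to the right and rows downward; lengths in m; the calibration is good to about 2 mm. A picture is of the moment at which its call begins: read the wrist's pose just before it. get_calibration takes no time and is no camera call.
- close_job(): hands the job in, once; it reports no verdict.
The state is a dict: "time": time; "joints": joint angles; "qvel": joint speeds; "joint_efforts": joint torques, N m; "tcp_pos": TCP position; "orientation": TCP orientation; "wrist_force": force on the tool from outside, world axes, zero at the start; "moment": the same for the moment, N m; "finger_gap": opening from 0.0 (shut) to 1.0 (fully open).
Only numpy, scipy, OpenCV 4.12 (cv2) and the standard library are available. Lean on these libraries where they do the work, as an engineer would, in place of code of your own. Each camera call takes 0.05 s, during which the arm holds its last target. There are 200 camera calls.

## Working session

There is one attempt and no reset: what is moved stays moved. The work goes in short steps, Python scripts to look and compute and a tool call to move; the robot and the scene stay as the last step left them, time stands still between calls to the robot, and variables do not carry over. Pictures are saved under pics/ and viewed, about 8 in all and at most 12, crops included, and the job is handed in when it is done.

Besides the shell and the picture viewer there is one more tool, called by a JSON object that holds its "api" and its "payload", one argument or row to a line. arm_command: Moves the arm, as the interface text tells. Its arguments: {"type":"object","properties":{"moves":{"type":"array","items":{"type":"array"}},"grip_force":{"type":"number"}},"required":["moves"]}

```bash
ls; mkdir -p pics; python3 - <<'E'
from bench import *
import cv2
s=sense();print(s)
for n in("scene","top"):
    cv2.imwrite(f"pics/{n}0.png",capture(n)[:,:,::-1]);print(n,get_calibration(n))
print(get_calibration("wrist"))
E
```

```text
pics
{'time': 0.0, 'joints': array([-1.28998216e+00,  2.60711028e-01, -1.39391118e-01,  1.17269350e+00,
       -2.60120622e-06,  1.57079524e+00]), 'qvel': array([-5.11966119e-05, -3.13398377e-04, -3.68395536e-04,  2.94710052e-04,
       -6.18514485e-05,  1.47509191e-03]), 'joint_efforts': array([-1.50081294e-03, -4.05676460e+01,  2.53922886e+01,  1.86699664e-02,
        3.91501214e-05, -1.87016354e-06]), 'tcp_pos': array([ 0.14531018, -0.50378947,  0.23844238]), 'orientation': array([ 9.90158538e-01,  1.39946671e-01, -1.41185570e-04, -9.89638273e-04]), 'wrist_force': array([-0.15383527,  0.23965123, -0.76029932]), 'moment': array([-0.01674658,  0.01694898,  0.00276204]), 'finger_gap': 0.9999192464066774}
scene {'mtx': array([[413.72695462,   0.        , 255.84227985],
       [  0.        , 413.72695462, 188.42565743],
       [  0.        ,   0.        ,   1.        ]]), 'rvec': array([ 1.4783297 ,  2.21003179, -0.77696123]), 'tvec': array([ 0.1494922 , -0.25623215,  1.53946994])}
top {'mtx': array([[350.24484545,   0.        , 261.69036573],
       [  0.        , 350.24484545, 191.12319554],
       [  0.        ,   0.        ,   1.        ]]), 'rvec': array([ 2.19161111, -2.01779587,  0.22195926]), 'tvec': array([-0.01050452,  0.51148112,  1.04508305])}
{'mtx': array([[275.95520993,   0.        , 253.37755822],
       [  0.        , 275.95520993, 192.80720418],
       [  0.        ,   0.        ,   1.        ]]), 'mount': array([[-1.13607428e-03, -9.55674425e-01, -2.94423340e-01,
         7.49883461e-02],
       [ 9.99999309e-01, -1.17477585e-03, -4.54116820e-05,
         1.64631121e-04],
       [-3.02482647e-04, -2.94423188e-01,  9.55675099e-01,
        -1.35089481e-01],
       [ 0.00000000e+00,  0.00000000e+00,  0.00000000e+00,
         1.00000000e+00]])}
```

View pics/scene0.png

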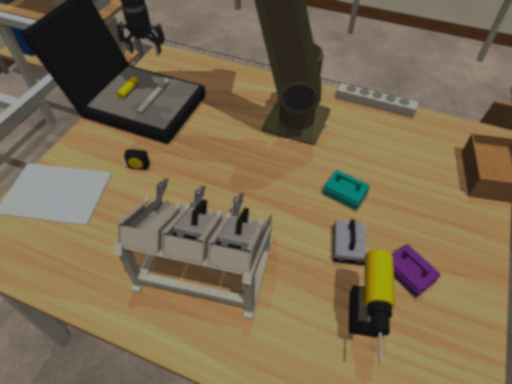

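View pics/top0.png

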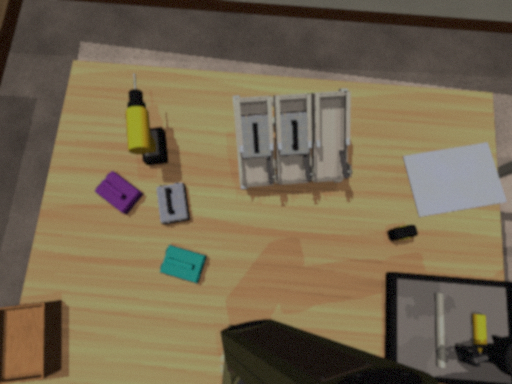

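The scene view shows the grey case at (350,242) beside the drill, and the top view shows it at (173,203). The top view has these look-alikes:
- purple at (119,192)
- turquoise at (184,264)
- parked cases at (256,137) and (295,132)

I choose the grey case with the dark handle standing on the bench at top (173,203). The empty lane is the rightmost one, at top (333,137). Next is a close crop.

```bash
cat > h.py <<'E'
import numpy as np,cv2
from bench import *
from scipy.spatial.transform import Rotation as R
def cam(n,pose=None):
    c=get_calibration(n)
    if n=="wrist":
        T=np.eye(4);T[:3,:3]=R.from_quat(pose[1]).as_matrix();T[:3,3]=pose[0];M=T@c["mount"]
        return c["mtx"],M[:3,:3].T,-M[:3,:3].T@M[:3,3]
    return c["mtx"],cv2.Rodrigues(c["rvec"])[0],np.array(c["tvec"]).ravel()
def ray(c,uv):
    K,Rm,t=c; d=Rm.T@np.linalg.inv(K)@np.array([uv[0],uv[1],1.]); return -Rm.T@t,d/np.linalg.norm(d)
def onz(c,uv,z):
    o,d=ray(c,uv); return o+d*(z-o[2])/d[2]
def tri(c1,u1,c2,u2):
    P=[K@np.c_[Rm,t] for K,Rm,t in(c1,c2)]
    X=cv2.triangulatePoints(P[0],P[1],np.float64(u1).reshape(2,1),np.float64(u2).reshape(2,1)).ravel(); return X[:3]/X[3]
def proj(c,p):
    K,Rm,t=c; q=K@(Rm@np.asarray(p)+t); return q[:2]/q[2]
E
python3 - <<'E'
from h import *
a=cv2.imread("pics/top0.png");b=cv2.imread("pics/scene0.png")
def crop(im,x,y,w,h,s):return cv2.resize(im[y:y+h,x:x+w],None,fx=s,fy=s,interpolation=cv2.INTER_CUBIC)
out=np.zeros((600,800,3),np.uint8)
out[:300,:300]=crop(a,145,175,60,60,5)      # top case
out[:300,300:800]=crop(a,225,85,125,75,4)[:300,:500]
out[300:,:300]=crop(b,325,210,60,60,5)
out[300:,300:800]=crop(b,110,175,167,100,3)[:300,:500]
out=cv2.convertScaleAbs(out,alpha=1.2)
cv2.imwrite("pics/crop1.png",out)
for n,im in(("top",a),("scene",b)):
    g=cv2.cvtColor(im,cv2.COLOR_BGR2HSV)
    x,y,w,h=(150,178,45,50) if n=="top" else (325,212,48,60)
    for nm,m in(("grey",(g[...,1]<70)&(g[...,2]>60)),("dark",g[...,2]<60)):
        mm=np.zeros(m.shape,np.uint8);mm[y:y+h,x:x+w]=m[y:y+h,x:x+w]
        cs,_=cv2.findContours(mm,0,2)
        for k in cs:
            if cv2.contourArea(k)>25:print(n,nm,cv2.contourArea(k),cv2.minAreaRect(k))
E
```

```text
top grey 1014.5 ((171.66000366210938, 202.6199951171875), (39.31513977050781, 29.13279914855957), 81.8698959350586)
top dark 76.0 ((169.12982177734375, 200.61866760253906), (25.311206817626953, 4.864075660705566), 82.23483276367188)
scene grey 970.0 ((350.0, 240.0), (40.0, 32.0), 90.0)
scene dark 91.5 ((348.4606018066406, 260.953125), (31.31660270690918, 4.244851112365723), 4.969740867614746)
scene dark 96.0 ((351.5, 234.5), (5.0, 29.0), 0.0)
```

View pics/crop1.png

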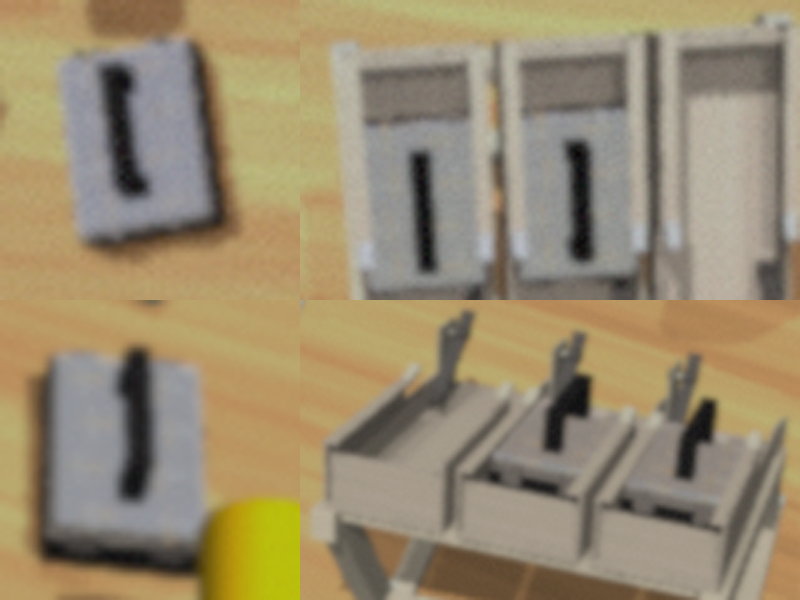

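The crop confirms the target: a pale lid and a dark bar handle on a dark tray, on the bench by the drill. The empty lane is on the right, with its catch and tab beside its right wall. Now I'll get the numbers.

```bash
python3 - <<'E'
from h import *
t,s=cam("top"),cam("scene")
h=tri(t,(169.1,200.6),s,(351.5,234.5));print("handle tri",h,proj(t,h),proj(s,h), onz(t,(169.1,200.6),.075))
# bar ends top: crop px
e=[(145+117/5,175+72/5),(145+130/5,175+188/5)]
E=[onz(t,p,.08) for p in e];d=E[0]-E[1];print("bar",E,np.linalg.norm(d),np.degrees(np.arctan2(d[1],d[0])))
lid=[(62,60),(195,42),(215,220),(85,242)]
L=[onz(t,(145+u/5,175+v/5),.045)for u,v in lid];print("lid",np.round(L,4),np.mean(L,0))
# parked handles: top and scene
for u,v,u2,v2 in((423,212,697,438),(579,200,568,413)):
    print("parked",tri(t,(225+(u-300)/4,85+v/4),s,(110+(u2-300)/3,175+(v2-300)/3)))
# lane back wall right top corners etc in top view
print("tcp cam fwd", get_calibration("wrist")["mount"][:3,2])
E
```

```text
handle tri [0.45574379 0.31521931 0.06013894] [169.21317893 200.58045776] [351.59231532 234.49383182] [0.45317437 0.31141901 0.075     ]
bar [array([0.48683443, 0.31698189, 0.08      ]), array([0.41619343, 0.29921675, 0.08      ])] 0.07284058703276224 14.116282201551991
lid [[0.4987 0.3628 0.045 ]
 [0.5173 0.2803 0.045 ]
 [0.4052 0.2532 0.045 ]
 [0.3849 0.3318 0.045 ]] [0.45154475 0.3070062  0.045     ]
parked [0.62461159 0.05968355 0.21283336]
parked [ 0.64231459 -0.04746091  0.21303594]
tcp cam fwd [-2.94423340e-01 -4.54116820e-05  9.55675099e-01]
```

```bash
cat >> h.py <<'E'
def lanepose(yaw,pitch):
    "tool x up the slope, tool z into the floor"
    return (R.from_euler("z",yaw)*R.from_euler("y",-pitch)).as_matrix()@np.diag([1,-1,-1.])
def rel(p,M):
    s=sense();R0=R.from_quat(s["orientation"]).as_matrix()
    print("t",s["time"],"shift cm",np.round(R0.T@(np.array(p)-s["tcp_pos"])*100,2),"rot",np.round(R.from_matrix(R0.T@M).as_rotvec(),4))
E
python3 - <<'E'
from h import *
rel((.58,-.15,.345),lanepose(np.radians(9.4),np.radians(30)))
E
```

```text
t 0.1 shift cm [ 51.57 -21.97 -10.6 ] rot [-0.0323  0.5231  0.1136]
```

{"api": "arm_command", "payload": {
  "moves": [
    [[3, -1, -5], [0, 0, 0], 1],
    [[8, -4, -10.6], [0, 0.1, 0.02], 1],
    [[14, -6, -10.6], [-0.01, 0.2, 0.04], 1],
    [[20, -8.5, -10.6], [-0.01, 0.3, 0.06], 1],
    [[26, -11, -10.6], [-0.02, 0.4, 0.08], 1],
    [[32, -13.5, -10.6], [-0.03, 0.52, 0.11], 1],
    [[38, -16, -10.6], [-0.03, 0.52, 0.11], 1],
    [[44, -18.7, -10.6], [-0.03, 0.52, 0.11], 1]
  ]
}}

```text
time: 1.1
tcp_pos: [0.4955, -0.2194, 0.3448]
orientation: [0.963, 0.08, 0.256, -0.021]
wrist_force: [0.1, -0.8, -0.5]
finger_gap: 1.0
```

{"api": "arm_command", "payload": {
  "moves": [
    [[4, 0, 2], [0, 0, 0], 1],
    [[6.5, -3, 4], [0, 0, 0], 1],
    [[6.5, -3.2, 4], [0, 0, 0], 1],
    [[6.5, -3.2, 4], [0, 0, 0], 1]
  ]
}}

```text
time: 1.6
tcp_pos: [0.5643, -0.1761, 0.3422]
orientation: [0.963, 0.081, 0.256, -0.021]
wrist_force: [-0.3, 0.1, 0.0]
finger_gap: 0.994
```

```bash
python3 - <<'E'
from h import *
import pickle
s=sense();im=capture("wrist");pickle.dump((s["tcp_pos"],s["orientation"]),open("w1.pkl","wb"))
print(s["tcp_pos"],np.abs(s["qvel"]).max());cv2.imwrite("pics/w1.png",im[:,:,::-1])
cv2.imwrite("pics/w1b.png",cv2.resize(im[:,:,::-1],(800,600),interpolation=cv2.INTER_CUBIC))
E
```

```text
[ 0.56426012 -0.17610654  0.34223606] 0.024868285879896673
```

View pics/w1b.png

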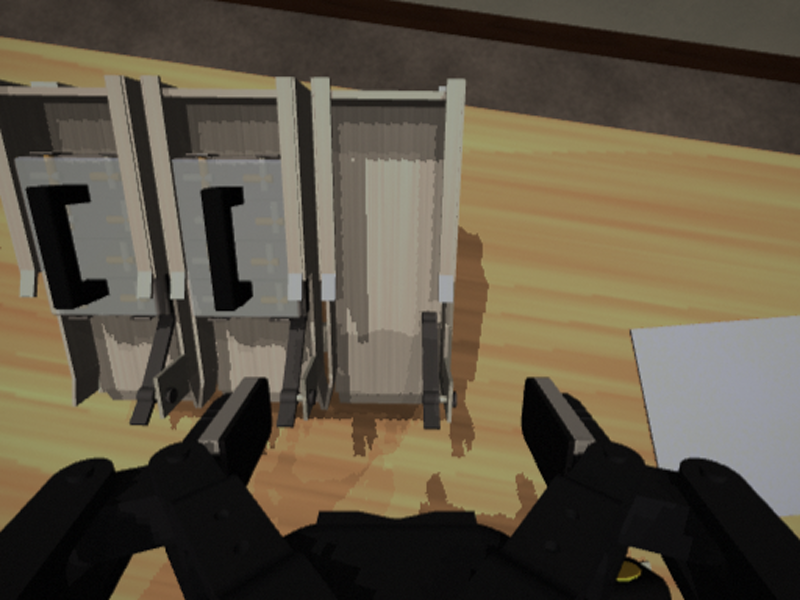

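The wrist view shows the empty lane with flange ends near (330,298) and (447,300) and its front edge near y=403. The catch strap runs from (430,315) to (430,425). Next I'll zoom in to get precise edges.

```bash
python3 - <<'E'
from h import *
im=cv2.imread("pics/w1.png")
c=[cv2.resize(im[y:y+110,200:300],None,fx=4,fy=4,interpolation=cv2.INTER_CUBIC) for y in(45,165)]
o=cv2.convertScaleAbs(np.hstack(c),alpha=1.3)
for k in range(0,440,40): cv2.putText(o,str(k),(402,k+5),0,.35,(0,0,255),1);cv2.line(o,(395,k),(401,k),(0,0,255),1)
cv2.imwrite("pics/c2.png",o)
E
```

```text
(no output)
```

View pics/c2.png

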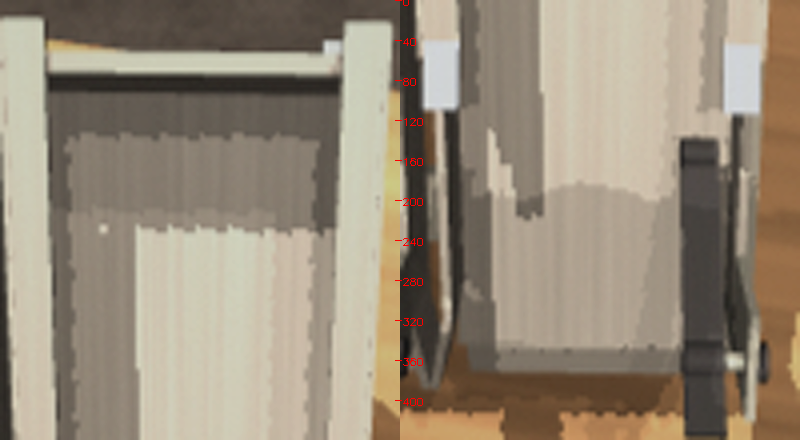

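```bash
cat > lane.py <<'E'
from h import *
import pickle
from scipy.optimize import least_squares
c=cam("wrist",pickle.load(open("w1.pkl","rb")))
P=[((127,37,54),(59,40,165),1,1),((127,-37,54),(324,43,165),1,1),((107,37,61),(59,108,165),1,1),((107,-37,61),(325,112,165),1,1),
 ((242,37,54),(45,20,45),1,1),((242,-37,54),(343,20,45),1,1),((0,0,0),(180,349,165),0,1)]
def lane2w(q,p):
    x,z=p[0]/1e3,p[2]/1e3
    h=x*np.cos(np.pi/6)-z*.5
    return np.array([q[0]+h*np.cos(q[2])-p[1]/1e3*np.sin(q[2]),q[1]+h*np.sin(q[2])+p[1]/1e3*np.cos(q[2]),.09+x*.5+z*np.cos(np.pi/6)])
def f(q):
    r=[]
    for p,(u,v,y0),a,b in P:
        d=proj(c,lane2w(q,p))-(200+u/4,y0+v/4); r+=[d[0]*a,d[1]*b]
    return np.array(r)
if __name__=="__main__":
    r=least_squares(f,[.573,-.168,.16]);print(r.x,np.degrees(r.x[2]));print(np.round(r.fun.reshape(-1,2),2))
    t=cam("top");print([np.round(proj(t,lane2w(r.x,p)),1) for p in((0,46,0),(0,-46,0),(242,0,54))])
    o,d=ray(c,(200+(705-400)/4,165+435/4)); print("tab ray",o,d)
E
python3 lane.py
```

```text
[ 0.56984744 -0.1686717   0.15809686] 9.058282933067765
[[ 0.35 -4.23]
 [ 0.09 -4.39]
 [ 0.09 -2.36]
 [-0.28 -2.76]
 [ 0.02  7.95]
 [-0.25  8.58]
 [ 0.   -3.63]]
[array([313.4, 176.3]), array([343.2, 174.1]), array([332.3,  94.4])]
tab ray [ 0.56263685 -0.17654898  0.49692801] [-0.05063379 -0.089417   -0.9947064 ]
```

```bash
sed -i 's/(45,20,45),1,1)/(45,20,45),1,0)/;s/(343,20,45),1,1)/(343,20,45),1,0)/' lane.py; python3 lane.py; python3 - <<'E'
from h import *
rel((.43,.30,.30),lanepose(np.radians(13),0))
E
```

```text
[ 0.56573999 -0.1691627   0.15622148] 8.95083132641082
[[ 0.2  -0.75]
 [ 0.13 -0.79]
 [-0.09  1.18]
 [-0.27  0.91]
 [ 0.03  0.  ]
 [-0.    0.  ]
 [ 0.   -0.71]]
[array([313.5, 177.6]), array([343.3, 175.5]), array([332.5,  95.8])]
tab ray [ 0.56263685 -0.17654898  0.49692801] [-0.05063379 -0.089417   -0.9947064 ]
t 1.65 shift cm [ -6.69 -49.24   1.05] rot [ 0.0159 -0.5194 -0.058 ]
```

{"api": "arm_command", "payload": {
  "moves": [
    [[-0.5, -6, 0], [0, 0, 0], 1],
    [[-1.5, -12, 0], [0, -0.1, -0.01], 1],
    [[-2.5, -18, 0.2], [0, -0.2, -0.02], 1],
    [[-3.3, -24, 0.4], [0.01, -0.3, -0.03], 1],
    [[-4.2, -30, 0.6], [0.01, -0.4, -0.04], 1],
    [[-5, -36, 0.8], [0.02, -0.52, -0.06], 1],
    [[-6, -42, 1], [0.02, -0.52, -0.06], 1],
    [[-6.7, -48, 1], [0.02, -0.52, -0.06], 1]
  ]
}}

```text
time: 2.65
tcp_pos: [0.4692, 0.1633, 0.3035]
orientation: [0.988, 0.152, -0.004, -0.024]
wrist_force: [-0.8, 0.1, -0.1]
finger_gap: 1.004
```

{"api": "arm_command", "payload": {
  "moves": [
    [[0, -1, 0], [0, 0, 0], 1],
    [[0, -1, 0], [0, 0, 0], 1],
    [[0, -1, 0], [0, 0, 0], 1]
  ]
}}

```text
time: 3.02
tcp_pos: [0.4678, 0.1678, 0.305]
orientation: [0.988, 0.155, -0.004, -0.026]
wrist_force: [0.5, -0.5, -0.4]
finger_gap: 0.998
```

```bash
python3 - <<'E'
from h import *
import pickle
s=sense();im=capture("wrist");pickle.dump((s["tcp_pos"],s["orientation"]),open("w2.pkl","wb"))
print(s["tcp_pos"],s["orientation"],np.abs(s["qvel"]).max());cv2.imwrite("pics/w2.png",im[:,:,::-1])
c=cam("wrist",(s["tcp_pos"],s["orientation"]));u=proj(c,(.453,.31,.06)).astype(int);print(u)
x,y=max(0,u[0]-80),max(0,u[1]-60)
cr=im[y:y+120,x:x+160,::-1];print(x,y)
cv2.imwrite("pics/w2c.png",cv2.convertScaleAbs(cv2.resize(cr,None,fx=5,fy=5,interpolation=cv2.INTER_CUBIC),alpha=1.3))
E
```

```text
[0.46783969 0.16781395 0.30499082] [ 0.987503    0.15535028 -0.0040061  -0.02623104] 0.006894006818739449
[162 142]
82 82
```

View pics/w2c.png

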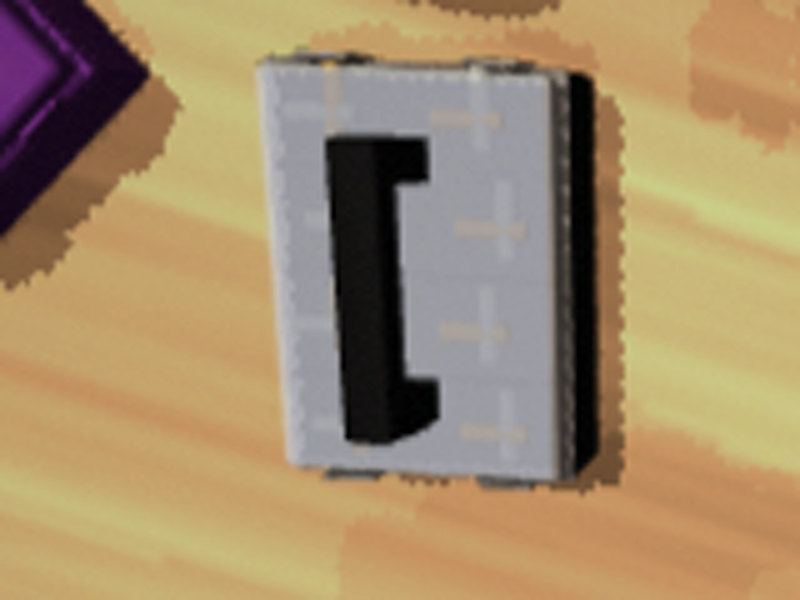

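The close crop confirms the grey case. The lid corners are at about (262,65), (552,78), (560,478) and (290,465), and the bar's left edge runs from (327,140) to (345,443).

```bash
python3 - <<'E'
from h import *
import pickle
c=cam("wrist",pickle.load(open("w2.pkl","rb")))
f=lambda u,v,z:onz(c,(82+u/5,82+v/5),z)
L=np.array([f(u,v,.045)for u,v in((262,65),(552,78),(560,478),(290,465))])
m=L.mean(0);ax=(L[0]+L[1]-L[2]-L[3])/2;ac=(L[0]+L[3]-L[1]-L[2])/2
ang=np.arctan2(ax[1],ax[0])
print(L,m,"len",np.linalg.norm(ax),np.linalg.norm(ac),np.degrees(ang),np.degrees(np.arctan2(-ac[0],ac[1])))
B=[f(u,v,.082) for u,v in((327,140),(345,443))];d=B[0]-B[1];n=np.array([d[1],-d[0],0])/np.linalg.norm(d)
print("bar",np.linalg.norm(d),np.degrees(np.arctan2(d[1],d[0])),"centre",(B[0]+B[1])/2+n*.007)
yaw=np.arctan2(d[1],d[0])
for h in((.455,.309,.15),(.455,.309,.068)):rel(h,lanepose(ang,0))
E
```

```text
[[0.50083017 0.36564379 0.045     ]
 [0.52221749 0.28752534 0.045     ]
 [0.41322062 0.25776106 0.045     ]
 [0.39093168 0.33674514 0.045     ]] [0.45679999 0.31191883 0.045     ] len 0.11330988243953498 0.08153039441500462 15.002463093487926 15.53652399227893
bar 0.07865072181570541 14.837721363786322 centre [0.45574001 0.31242392 0.082     ]
t 3.075 shift cm [  3.11 -12.98  16.2 ] rot [-0.0531  0.0013  0.0503]
t 3.075 shift cm [  3.11 -12.54  24.39] rot [-0.0531  0.0013  0.0503]
```

{"api": "arm_command", "payload": {
  "moves": [
    [[1.5, -5.5, 2], [-0.05, 0, 0.05], 0.6],
    [[3, -10.5, 4], [-0.053, 0.001, 0.05], 0.6],
    [[3.3, -13.2, 8], [-0.053, 0.001, 0.05], 0.6],
    [[3.3, -13.2, 13], [-0.053, 0.001, 0.05], 0.6],
    [[3.3, -13.2, 16.2], [-0.053, 0.001, 0.05], 0.6],
    [[3.3, -13.2, 16.2], [-0.053, 0.001, 0.05], 0.6],
    [[3.3, -13.2, 16.2], [-0.053, 0.001, 0.05], 0.6]
  ]
}}

```text
time: 3.95
tcp_pos: [0.4959, 0.1987, 0.1583]
orientation: [0.984, 0.175, -0.008, -0.024]
wrist_force: [0.1, -0.0, 0.2]
finger_gap: 0.604
```

```bash
python3 - <<'E'
from h import *
rel((.456,.312,.067),lanepose(np.radians(15),0))
E
```

```text
t 3.95 shift cm [  0.24 -11.53   9.72] rot [-0.0502  0.0093  0.0907]
```

```bash
python3 - <<'E'
from h import *
s=sense();print(s["joints"],s["orientation"],s["wrist_force"],s["joint_efforts"])
E
```

```text
[ 0.35168497  0.32769775 -0.26141675  0.98875298  0.05050574  3.14058352] [ 0.98418673  0.17528954 -0.00788489 -0.02424633] [ 0.13761875 -0.0122966   0.16710419] [-1.96020235e-01 -4.26764846e+01  2.36523360e+01  2.37610051e-01
  1.71695743e-01 -7.53825759e-06]
```

Joint 6 is at its limit, so I'll use the half-turn grasp instead.

{"api": "arm_command", "payload": {
  "moves": [
    [[0, -2, 0], [0, 0, -0.18], 0.6],
    [[0, -4, 0], [0, 0, -0.36], 0.6],
    [[0, -6, 0], [0, 0, -0.54], 0.6],
    [[0, -8, 0], [0, 0, -0.72], 0.6],
    [[0, -10, 0], [0, 0, -0.9], 0.6],
    [[0.2, -11.5, 0], [0, 0, -1.08], 0.6],
    [[0.2, -11.5, 0], [0, 0, -1.26], 0.6],
    [[0.2, -11.5, 0], [0, 0, -1.44], 0.6]
  ]
}}

```text
time: 4.95
tcp_pos: [0.4591, 0.3079, 0.1663]
orientation: [0.622, 0.783, 0.012, -0.022]
wrist_force: [-0.1, 0.6, 0.7]
finger_gap: 0.603
```

{"api": "arm_command", "payload": {
  "moves": [
    [[0, 0, 0], [0, 0, -0.18], 0.6],
    [[0, 0, 0], [0, 0, -0.36], 0.6],
    [[0, 0, 0], [0, 0, -0.54], 0.6],
    [[0, 0, 0], [0, 0, -0.72], 0.6],
    [[0, 0, 0], [0, 0, -0.9], 0.6],
    [[0, 0, 0], [0, 0, -1.08], 0.6],
    [[0, 0, 0], [0, 0, -1.26], 0.6],
    [[0, 0, 0], [0, 0, -1.44], 0.6]
  ]
}}

```text
time: 5.95
tcp_pos: [0.4592, 0.3076, 0.1663]
orientation: [-0.048, 0.999, 0.024, -0.009]
wrist_force: [0.2, -1.3, -0.7]
finger_gap: 0.597
```

```bash
python3 - <<'E'
from h import *
print(sense()["joints"],sense()["tcp_pos"])
F=np.diag([-1,-1,1.])
for z in(.14,.067):rel((.456,.312,z),lanepose(np.radians(15),0)@F)
E
```

```text
[ 0.56187684  0.3418923  -0.21734432  1.00427148  0.05014318  0.46539986] [0.45924013 0.30762538 0.16632406]
t 5.95 shift cm [0.24 0.34 2.66] rot [ 0.0493 -0.012  -0.1651]
t 5.95 shift cm [ 0.12 -0.01  9.95] rot [ 0.0493 -0.012  -0.1651]
```

{"api": "arm_command", "payload": {
  "moves": [
    [[0.2, 0.3, 2], [0.049, -0.012, -0.165], 0.6],
    [[0.2, 0.3, 3], [0.049, -0.012, -0.165], 0.6],
    [[0.2, 0.2, 5], [0.049, -0.012, -0.165], 0.6],
    [[0.2, 0.2, 5], [0.049, -0.012, -0.165], 0.6]
  ]
}}

```text
time: 6.45
tcp_pos: [0.4546, 0.3104, 0.1152]
orientation: [-0.126, 0.992, -0.001, -0.002]
wrist_force: [0.8, -0.7, 0.1]
finger_gap: 0.601
```

```bash
python3 - <<'E'
from h import *
F=np.diag([-1,-1,1.])
rel((.456,.312,.067),lanepose(np.radians(15),0)@F)
s=sense();c=cam("wrist",(s["tcp_pos"],s["orientation"]));im=capture("wrist")[:,:,::-1]
cv2.imwrite("pics/w3.png",np.ascontiguousarray(im))
print(proj(c,(.456,.312,.082)),proj(c,s["tcp_pos"]))
E
```

```text
t 6.45 shift cm [-0.2   0.13  4.82] rot [-0.0007 -0.0041 -0.0086]
[255.72349026 229.30661751] [253.92041691 251.63594776]
```

View pics/w3.png

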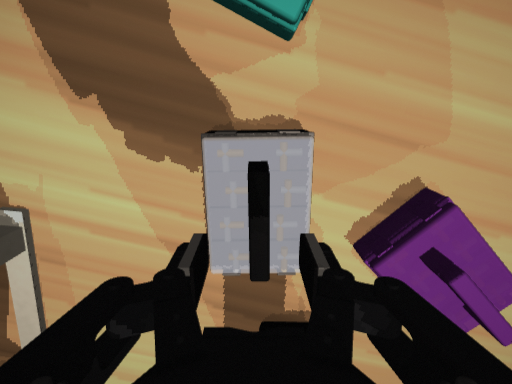

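```bash
python3 - <<'E'
from h import *
s=sense();c=cam("wrist",(s["tcp_pos"],s["orientation"]))
im=cv2.imread("pics/w3.png");g=cv2.cvtColor(im,cv2.COLOR_BGR2GRAY)
for v in(170,190,210,230,250,265):
    k=np.where(g[v,225:295]<45)[0];print(v,225+k.min(),225+k.max(),g[v,225+k.min()-2:225+k.min()+2])
v=np.where(g[140:300,259]<45)[0]+140;print(v.min(),v.max())
print([np.round(onz(c,p,.082),4) for p in((259.5,162),(260,258),(260,280))], [np.round(onz(c,p,.045),4) for p in((203,136),(313,136))])
E
```

```text
170 248 268 [144 133   4   5]
190 248 268 [157 147   6   5]
210 249 268 [141  62   5   7]
230 249 268 [149 137   6  11]
250 249 268 [147 139  30  12]
265 250 268 [141  98  10  14]
162 280
[array([0.4125, 0.3033, 0.082 ]), array([0.4774, 0.3208, 0.082 ]), array([0.4945, 0.3254, 0.082 ])] [array([0.4108, 0.2606, 0.045 ]), array([0.3906, 0.339 , 0.045 ])]
```

{"api": "arm_command", "payload": {
  "moves": [
    [[0, 0.3, 2], [0, -0.004, -0.008], 0.6],
    [[0, 0.3, 4], [0, -0.004, -0.008], 0.6],
    [[0, 0.3, 4.8], [0, -0.004, -0.008], 0.6],
    [[0, 0.3, 4.8], [0, -0.004, -0.008], 0.6],
    [[0, 0.3, 4.8], [0, -0.004, -0.008], 0.1],
    [[0, 0.3, 4.8], [0, -0.004, -0.008], 0.1],
    [[0, 0.3, 4.8], [0, -0.004, -0.008], 0.1],
    [[0, 0.3, 4.8], [0, -0.004, -0.008], 0.1]
  ],
  "grip_force": 90
}}

```text
time: 7.5
tcp_pos: [0.4555, 0.3143, 0.0698]
orientation: [-0.131, 0.991, 0.001, 0.003]
wrist_force: [-0.5, -1.7, 5.9]
finger_gap: 0.14
```

{"api": "arm_command", "payload": {
  "moves": [
    [[0, 0, 0], [0, 0, 0], 0],
    [[0, 0, 0], [0, 0, 0], 0],
    [[0, 0, 0], [0, 0, 0], 0],
    [[0, 0, -1], [0, 0, 0], 0],
    [[0, 0, -3], [0, 0, 0], 0],
    [[0, 0, -6], [0, 0, 0], 0],
    [[0, 0, -6], [0, 0, 0], 0],
    [[0, 0, -6], [0, 0, 0], 0]
  ]
}}

```text
time: 8.5
tcp_pos: [0.4541, 0.3135, 0.1277]
orientation: [-0.131, 0.991, -0.0, 0.001]
wrist_force: [-0.5, 0.0, -3.8]
finger_gap: 0.144
```

```bash
python3 - <<'E'
from h import *
s=sense();print(s["tcp_pos"],s["orientation"],s["moment"])
im=capture("wrist")[:,:,::-1];cv2.imwrite("pics/w4.png",im)
cv2.imwrite("pics/w4c.png",cv2.convertScaleAbs(cv2.resize(im[110:310,150:370],None,fx=3,fy=3,interpolation=cv2.INTER_CUBIC),alpha=1.3))
E
```

```text
[0.45407907 0.31348568 0.12772273] [-1.31193384e-01  9.91356290e-01 -1.18679543e-04  9.93603730e-04] [-0.06274982  0.04435497 -0.04068811]
```

View pics/w4c.png

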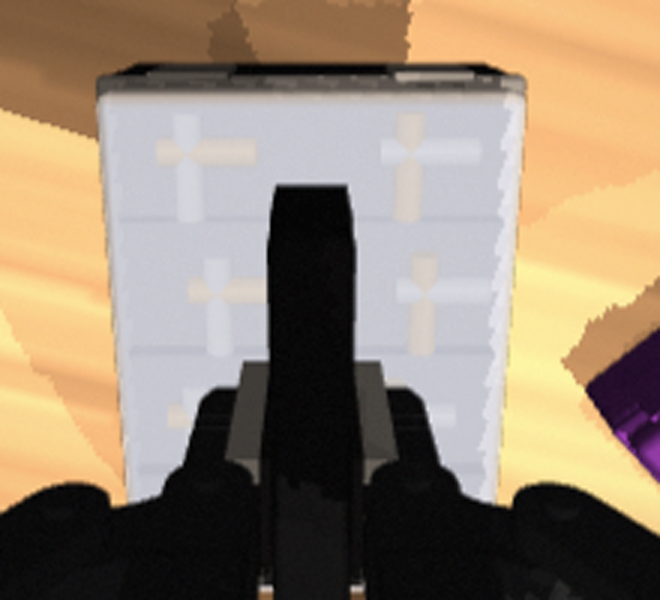

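```bash
python3 - <<'E'
from h import *
m=get_calibration("wrist");K=m["mtx"];M=m["mount"]
def onT(uv,z):
    d=M[:3,:3]@np.linalg.inv(K)@np.array([*uv,1.]);o=M[:3,3];return (o+d*(z-o[2])/d[2])*1000
for g in(.006,.008):
    for u,v in((103,92),(525,92)):print("lid",onT((150+u/3,110+v/3),.030-g))
    for u,v in((275,186),(349,186)):print("bar end",onT((150+u/3,110+v/3),-.007-g))
E
```

```text
lid [ 57.51304671 -39.60419966  24.        ]
lid [57.4245613  40.59170724 24.        ]
bar end [ 47.65110102  -5.53793309 -13.        ]
bar end [ 47.63916433   5.62428798 -13.        ]
lid [ 57.73940549 -39.10845793  22.        ]
lid [57.65203248 40.07926153 22.        ]
bar end [ 48.10761241  -5.4500084  -15.        ]
bar end [ 48.09587125   5.52935926 -15.        ]
```

```bash
cat >> lane.py <<'E'
Q=np.array([.56574,-.16916,.15622]);F=np.diag([-1,-1,1.])
def tgt(x,y=0,z=68): rel(lane2w(Q,(x+1,y,z)),lanepose(Q[2],np.pi/6)@F)
def where():
    s=sense();d=s["tcp_pos"]-[Q[0],Q[1],.09];L=(R.from_euler("z",Q[2])*R.from_euler("y",-np.pi/6)).as_matrix()
    Rt=R.from_quat(s["orientation"]).as_matrix()
    print("t",s["time"],"centre lane x,y; tcp z",np.round(L.T@d*1e3-[1,0,0],1),"rot err(lane)",np.round(R.from_matrix(L.T@Rt@(L.T@(lanepose(Q[2],np.pi/6)@F)).T@np.eye(3)@L.T@L if False else L.T@Rt@(lanepose(Q[2],np.pi/6)@F).T@L).as_rotvec(),4),"F lane",np.round(L.T@s["wrist_force"],1),"gap",round(s["finger_gap"],3))
E
python3 - <<'E'
from lane import *
where();tgt(-115,0,90)
E
```

```text
t 8.55 centre lane x,y; tcp z [-13.2 494.   50.1] rot err(lane) [0.0272 0.5221 0.1046] F lane [-2.  -0.5 -2.8] gap 0.141
t 8.55 shift cm [ 16.02 -47.96   1.66] rot [ 0.0272 -0.5221  0.1046]
```

{"api": "arm_command", "payload": {
  "moves": [
    [[3, -2, -5], [0, 0, 0], 0],
    [[7, -6, -8], [0, 0, 0], 0],
    [[11, -10, -9], [0, 0, 0], 0],
    [[14, -15, -9], [0, -0.05, 0.02], 0],
    [[16, -20, -9], [0.01, -0.15, 0.04], 0],
    [[16, -25, -8], [0.01, -0.25, 0.06], 0],
    [[16, -30, -7], [0.02, -0.35, 0.08], 0],
    [[16, -35, -6], [0.027, -0.45, 0.1], 0]
  ]
}}

```text
time: 9.55
tcp_pos: [0.3897, -0.0666, 0.1869]
orientation: [-0.078, 0.971, 0.016, 0.225]
wrist_force: [2.0, -0.2, -2.9]
finger_gap: 0.141
```

```bash
python3 - <<'E'
from lane import *
where();tgt(-115,0,90)
E
```

```text
t 9.55 centre lane x,y; tcp z [-89.4 128.7 162.9] rot err(lane) [-0.0014  0.0678  0.0055] F lane [ 0.2 -0.5 -3.5] gap 0.141
t 9.55 shift cm [  2.13 -12.84   7.47] rot [-0.0014 -0.0678  0.0055]
```

{"api": "arm_command", "payload": {
  "moves": [
    [[1, -4, 1], [0, -0.03, 0], 0],
    [[2, -8, 3], [-0.001, -0.06, 0.005], 0],
    [[2.1, -12, 5], [-0.001, -0.068, 0.005], 0],
    [[2.1, -12.8, 7], [-0.001, -0.068, 0.005], 0],
    [[2.1, -12.8, 7.5], [-0.001, -0.068, 0.005], 0],
    [[2.1, -12.8, 7.5], [-0.001, -0.068, 0.005], 0]
  ]
}}

```text
time: 10.3
tcp_pos: [0.424, -0.1886, 0.1107]
orientation: [-0.076, 0.964, 0.021, 0.256]
wrist_force: [-0.3, 0.0, -3.4]
finger_gap: 0.14
```

```bash
python3 - <<'E'
from lane import *
where();tgt(-80,0,75)
a=capture("top")[:,:,::-1];b=capture("scene")[:,:,::-1]
a=cv2.resize(a[80:260,230:370],None,fx=3.3,fy=3.3,interpolation=cv2.INTER_CUBIC)[:594,:400]
b=cv2.resize(b[130:300,100:300],None,fx=2,fy=3.3*2/3.3,interpolation=cv2.INTER_CUBIC)
o=np.zeros((594,800,3),np.uint8);o[:a.shape[0],:a.shape[1]]=a[:594,:400];o[:b.shape[0],400:400+b.shape[1]]=b
cv2.imwrite("pics/p5.png",cv2.convertScaleAbs(o,alpha=1.2))
E
```

```text
t 10.3 centre lane x,y; tcp z [-114.5    2.8   89.5] rot err(lane) [ 0.0025  0.0044 -0.0004] F lane [-1.9  0.1 -2.8] gap 0.14
t 10.3 shift cm [-3.46 -0.29  1.43] rot [ 0.0025 -0.0044 -0.0004]
```

View pics/p5.png

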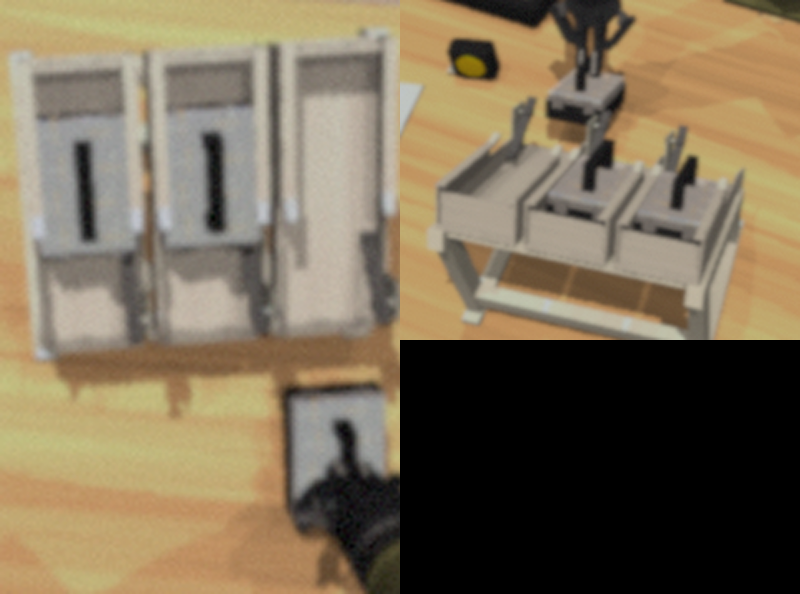

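The top view shows the case squared up in front of the empty lane, with about 3 mm of sideways shift still to do. The catch is down. I'll move into the mouth.

{"api": "arm_command", "payload": {
  "moves": [
    [[-1, -0.3, 1], [0.002, -0.004, 0], 0],
    [[-2.5, -0.3, 1.6], [0.002, -0.004, 0], 0],
    [[-4, -0.3, 1.8], [0.002, -0.004, 0], 0],
    [[-5, -0.3, 1.8], [0.002, -0.004, 0], 0],
    [[-6, -0.3, 1.8], [0.002, -0.004, 0], 0],
    [[-6, -0.3, 1.8], [0.002, -0.004, 0], 0]
  ]
}}

```text
time: 11.15
tcp_pos: [0.4873, -0.1837, 0.1272]
orientation: [-0.076, 0.962, 0.019, 0.26]
wrist_force: [-0.1, -0.4, -3.3]
finger_gap: 0.14
```

```bash
python3 - <<'E'
from lane import *
where();tgt(-20,0,69)
im=capture("wrist")[:,:,::-1];cv2.imwrite("pics/w6.png",np.ascontiguousarray(im))
a=capture("top")[:,:,::-1][80:240,250:370];b=capture("scene")[:,:,::-1][130:260,90:220]
r=lambda q,w,h:cv2.resize(q,(w,h),interpolation=cv2.INTER_CUBIC)
cv2.imwrite("pics/p6.png",cv2.convertScaleAbs(np.hstack([r(a,400,533),r(b,400,533)]),alpha=1.2))
E
```

```text
t 11.15 centre lane x,y; tcp z [-51.5  -2.2  72.1] rot err(lane) [-0.0029 -0.0038  0.0018] F lane [-1.8 -0.4 -2.8] gap 0.14
t 11.15 shift cm [-3.15  0.22  0.32] rot [-0.0029  0.0038  0.0018]
```

View pics/p6.png

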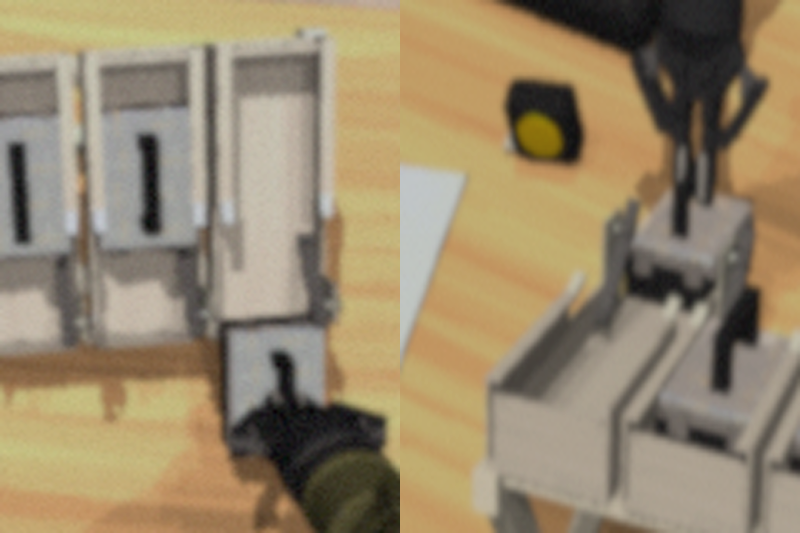

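The case is at the mouth between the splayed walls, with no extra force. I'll continue slowly.

{"api": "arm_command", "payload": {
  "moves": [
    [[-0.7, 0.1, 0.1], [-0.001, 0.002, 0.001], 0],
    [[-1.4, 0.1, 0.2], [-0.001, 0.002, 0.001], 0],
    [[-2.1, 0.1, 0.2], [-0.001, 0.002, 0.001], 0],
    [[-2.8, 0.1, 0.2], [-0.001, 0.002, 0.001], 0],
    [[-2.8, 0.1, 0.2], [-0.001, 0.002, 0.001], 0]
  ]
}}

```text
time: 11.92
tcp_pos: [0.5117, -0.1786, 0.1392]
orientation: [-0.075, 0.963, 0.02, 0.259]
wrist_force: [-0.1, -0.1, -3.2]
finger_gap: 0.14
```

```bash
python3 - <<'E'
from lane import *
where();tgt(20,0,69)
E
```

```text
t 11.925 centre lane x,y; tcp z [-23.9  -0.9  70. ] rot err(lane) [-0.0012 -0.0014  0.0004] F lane [-1.7 -0.1 -2.7] gap 0.14
t 11.925 shift cm [-4.39  0.09  0.11] rot [-0.0012  0.0014  0.0004]
```

{"api": "arm_command", "payload": {
  "moves": [
    [[-0.7, 0.05, 0], [0, 0, 0], 0],
    [[-1.4, 0.05, 0], [0, 0, 0], 0],
    [[-2.1, 0.05, 0], [0, 0, 0], 0],
    [[-2.8, 0.05, 0], [0, 0, 0], 0],
    [[-3.5, 0.05, 0], [0, 0, 0], 0],
    [[-4, 0.05, 0], [0, 0, 0], 0]
  ]
}}

```text
time: 12.68
tcp_pos: [0.5456, -0.1728, 0.159]
orientation: [-0.075, 0.963, 0.02, 0.258]
wrist_force: [0.2, 0.3, -2.6]
finger_gap: 0.144
```

```bash
python3 - <<'E'
from lane import *
where();tgt(50,0,68)
E
```

```text
t 12.675 centre lane x,y; tcp z [15.8 -0.4 70. ] rot err(lane) [-0.0013 -0.0008 -0.0003] F lane [-1.   0.3 -2.4] gap 0.144
t 12.675 shift cm [-3.42  0.04  0.2 ] rot [-0.0013  0.0008 -0.0003]
```

{"api": "arm_command", "payload": {
  "moves": [
    [[-0.8, 0, 0.05], [0, 0, 0], 0],
    [[-1.6, 0, 0.1], [0, 0, 0], 0],
    [[-2.4, 0, 0.1], [0, 0, 0], 0],
    [[-3.2, 0, 0.1], [0, 0, 0], 0],
    [[-4, 0, 0.1], [0, 0, 0], 0],
    [[-4.5, 0, 0.1], [0, 0, 0], 0]
  ]
}}

```text
time: 13.42
tcp_pos: [0.5845, -0.1668, 0.1809]
orientation: [-0.075, 0.963, 0.019, 0.258]
wrist_force: [-7.0, 0.5, 2.9]
finger_gap: 0.14
```

```bash
python3 - <<'E'
from lane import *
where();tgt(100,0,68)
E
```

```text
t 13.425 centre lane x,y; tcp z [60.9 -0.6 69.3] rot err(lane) [-0.0017 -0.0008 -0.0004] F lane [-4.5  1.6  6. ] gap 0.14
t 13.425 shift cm [-3.91  0.06  0.13] rot [-0.0017  0.0008 -0.0004]
```

The case is now on the floor, with about 9 N of support, and slightly through the flange lead-in. I'll push on.

{"api": "arm_command", "payload": {
  "moves": [
    [[-0.8, 0, -0.05], [0, 0, 0], 0],
    [[-1.6, 0, -0.05], [0, 0, 0], 0],
    [[-2.4, 0, -0.05], [0, 0, 0], 0],
    [[-3.2, 0, -0.05], [0, 0, 0], 0],
    [[-4, 0, -0.05], [0, 0, 0], 0],
    [[-4.5, 0, -0.05], [0, 0, 0], 0]
  ]
}}

```text
time: 14.18
tcp_pos: [0.623, -0.1605, 0.2036]
orientation: [-0.075, 0.963, 0.02, 0.259]
wrist_force: [-3.3, -1.0, 0.5]
finger_gap: 0.139
```

```bash
python3 - <<'E'
from lane import *
where();tgt(150,0,68)
E
```

```text
t 14.175 centre lane x,y; tcp z [106.   -0.4  69.4] rot err(lane) [-0.0011 -0.001  -0.0002] F lane [-2.7 -0.5  2.1] gap 0.139
t 14.175 shift cm [-4.4   0.04  0.15] rot [-0.0011  0.001  -0.0002]
```

{"api": "arm_command", "payload": {
  "moves": [
    [[-0.9, 0, 0], [0, 0, 0], 0],
    [[-1.8, 0, 0], [0, 0, 0], 0],
    [[-2.7, 0, 0], [0, 0, 0], 0],
    [[-3.6, 0, 0], [0, 0, 0], 0],
    [[-4.5, 0, 0], [0, 0, 0], 0],
    [[-5.2, 0, 0], [0, 0, 0], 0],
    [[-5.9, 0, 0], [0, 0, 0], 0],
    [[-5.9, 0, 0], [0, 0, 0], 0]
  ]
}}

```text
time: 15.18
tcp_pos: [0.6738, -0.1527, 0.2333]
orientation: [-0.075, 0.963, 0.02, 0.259]
wrist_force: [0.2, 0.6, -1.9]
finger_gap: 0.142
```

```bash
python3 - <<'E'
from lane import *
where();tgt(168,0,68)
E
```

```text
t 15.175 centre lane x,y; tcp z [165.3  -0.5  69.5] rot err(lane) [-0.0013 -0.0019  0.0001] F lane [-0.7  0.6 -1.8] gap 0.142
t 15.175 shift cm [-0.27  0.05  0.15] rot [-0.0013  0.0019  0.0001]
```

{"api": "arm_command", "payload": {
  "moves": [
    [[-0.3, 0, 0], [0, 0, 0], 0],
    [[-0.5, 0, 0], [0, 0, 0], 0],
    [[-0.5, 0, 0], [0, 0, 0], 0]
  ]
}}

```text
time: 15.55
tcp_pos: [0.6771, -0.1521, 0.2353]
orientation: [-0.075, 0.963, 0.02, 0.258]
wrist_force: [-1.3, -1.4, -1.4]
finger_gap: 0.142
```

```bash
python3 - <<'E'
from lane import *
where()
w=capture("wrist")[:,:,::-1];b=capture("scene")[:,:,::-1][130:260,90:220]
r=lambda q,w,h:cv2.resize(q,(w,h),interpolation=cv2.INTER_CUBIC)
cv2.imwrite("pics/p7.png",cv2.convertScaleAbs(np.hstack([r(w,400,300),r(b,400,300)]),alpha=1.3))
E
```

```text
t 15.55 centre lane x,y; tcp z [169.3  -0.4  69.5] rot err(lane) [-0.0011 -0.0007 -0.0005] F lane [-1.9 -1.2 -0.5] gap 0.142
```

View pics/p7.png

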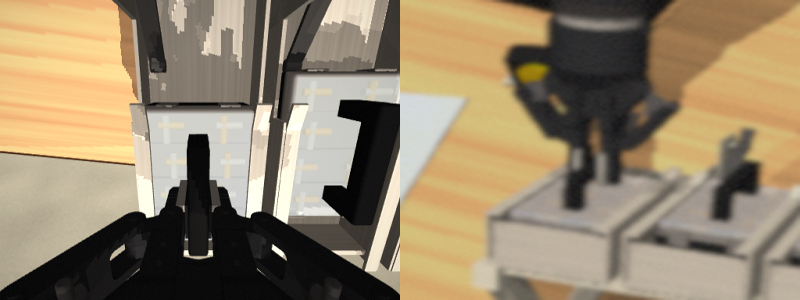

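The wrist view shows the catch nose at (157,70), down in the lane clear behind the case's trailing edge at row 103. I'll ease the case back toward the catch and let go.

{"api": "arm_command", "payload": {
  "moves": [
    [[0.7, 0, 0], [0, 0, 0], 0],
    [[1.4, 0, 0], [0, 0, 0], 0],
    [[2, 0, 0], [0, 0, 0], 0],
    [[2, 0, 0], [0, 0, 0], 0],
    [[2, 0, 0], [0, 0, 0], 0.4],
    [[2, 0, 0], [0, 0, 0], 0.4],
    [[2, 0, 0], [0, 0, 0], 0.4],
    [[2, 0, 0], [0, 0, 0], 0.4]
  ]
}}

```text
time: 16.65
tcp_pos: [0.6602, -0.1547, 0.2255]
orientation: [-0.075, 0.963, 0.02, 0.259]
wrist_force: [-0.8, -0.1, -0.2]
finger_gap: 0.397
```

```bash
python3 - <<'E'
from lane import *
where()
E
```

```text
t 16.65 centre lane x,y; tcp z [149.5  -0.5  69.6] rot err(lane) [-0.0013 -0.0009 -0.0003] F lane [-0.8 -0.   0.2] gap 0.397
```

{"api": "arm_command", "payload": {
  "moves": [
    [[0, 0, -1], [0, 0, 0], 0.4],
    [[0, 0, -3], [0, 0, 0], 0.4],
    [[0, 0, -6], [0, 0, 0], 0.4],
    [[0, 0, -10], [0, 0, 0], 0.4],
    [[0, 0, -13], [0, 0, 0], 0.4],
    [[2, 0, -14], [0, 0, 0], 0.4],
    [[4, 0, -14], [0, 0, 0], 0.4],
    [[4, 0, -14], [0, 0, 0], 0.4]
  ]
}}

```text
time: 17.65
tcp_pos: [0.5538, -0.1705, 0.3243]
orientation: [-0.074, 0.963, 0.02, 0.257]
wrist_force: [0.0, 0.7, -0.5]
finger_gap: 0.397
```

```bash
python3 - <<'E'
from lane import *
where()
w=capture("wrist")[:,:,::-1];b=capture("scene")[:,:,::-1]
s=sense();c=cam("wrist",(s["tcp_pos"],s["orientation"]))
print("expect nose down",proj(c,lane2w(Q,(80,-34,18))),"trail lid edge @145",proj(c,lane2w(Q,(145-57,0,45))),"@172",proj(c,lane2w(Q,(172-57,0,45))),"handle@145",proj(c,lane2w(Q,(145,0,82))))
r=lambda q,w,h:cv2.resize(q,(w,h),interpolation=cv2.INTER_CUBIC)
cv2.imwrite("pics/p8.png",cv2.convertScaleAbs(np.hstack([w[:384],b[:384]])[:, :],alpha=1.2))
cv2.imwrite("pics/p8.png",cv2.convertScaleAbs(np.hstack([r(w,512,384),r(b[140:300,90:280],285,240+144)]),alpha=1.2))
E
```

```text
t 17.65 centre lane x,y; tcp z [105.7   0.6 208.9] rot err(lane) [ 0.0001  0.0031 -0.0028] F lane [-0.1  0.7 -0.5] gap 0.397
expect nose down [225.239919   148.20135206] trail lid edge @145 [254.10305374 158.9574142 ] @172 [254.13230252 182.80415751] handle@145 [254.20019875 220.42261393]
```

View pics/p8.png

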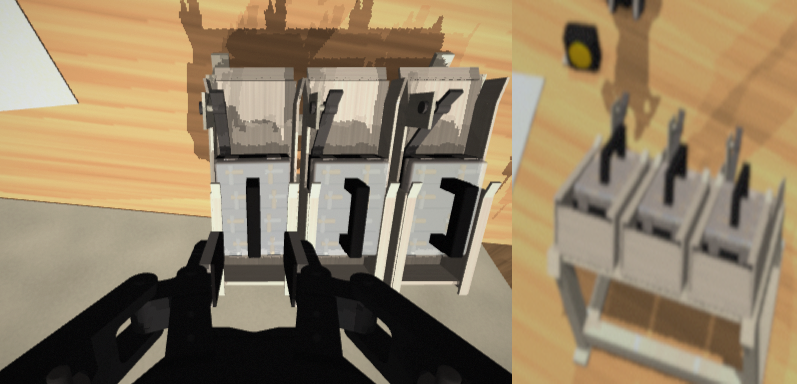

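The case's trailing edge is at row 158, where 159 was expected for a rest at 145 mm, and level with both parked cases. The catch lies like its neighbours', down behind the case. The gripper is clear, so I'm handing in.

```bash
python3 -c "
from bench import *
print(close_job())"
```

```text
the job is handed in; nothing more can be done
None
```

I put the small-parts case away in the empty right-hand lane. It went in by its handle, its own leading edge lifted the catch, and I pushed it to about lane x = 169 mm. I then eased it back, let go and backed the gripper clear. The job was handed in at about 18 s of the 51 s allowed.

**Last checks:** the wrist picture shows the case's trailing edge at row 158, where 159 was predicted for a rest at 145 mm. It is level with both parked cases, and the catch looks down behind it like theirs. The largest contact force I read was about 10 N. In the last pictures the parked cases look undisturbed, and so does the tape measure in the scene view. The drill was outside the final crop, so I did not re-check it, but the arm never went near it after the grasp.

**Disagreements:**
- **Handle height:** the first two-camera measurement put it about 15 mm too low, so I used closer wrist-camera views instead.
- **Flange back end:** it did not fit the given 242 mm, so I left it out of the lane fit along the slope.
- **Grasp direction:** the first approach ran joint 6 to the end of its range, so I turned the gripper half round and grasped that way.

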